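Twist a spring channel nut into a strut rail

ROBOT

A 6-joint arm with a two-finger parallel gripper is mounted at the origin on the work surface. World frame = base frame: x ahead of the robot, y to its left, z up, the work surface at z = 0. Lengths are in m, angles in degrees, forces in N, time in s.
With the tool pointing down it reaches from about 0.375 to 0.9 m from the base axis. Payload 3.1 kg.
Tool frame: the origin (TCP) lies at the very end of the fingers, on their centre line; the grasp point (between the pads) lies 19 mm behind it; z points along the fingers, y is the line along which they close (so a half turn about z gives the same grasp; the last joint's range is limited). The gripper opens to 87 mm and grips with 3 to 60 N. Pads are 19 mm wide; open, the fingers measure 117 mm over their backs; the gripper's body (75 mm by 190 mm) begins 51 mm behind the grasp point.
Start: joints at [54.059, 30.224, 82.088, -0, 67.689, -10.227], TCP at [0.271, 0.563, 0.223] pointing down, gripper open.
Joint ranges: [-176.69, 176.69], [-43.24, 126.21], [12.49, 139.97], [-82, 262], [0, 151.66], [-163.58, 163.58]. Speed limits (degrees/s): [159.86, 159.86, 180, 180, 180, 180].

INTERFACE

Orientations are given as a 3x3 rotation matrix whose columns are the frame's x, y, z axes.
In Python, from rig import bot gives the robot as it stands.
- The arm moves only by the tool move_arm, never from a script. Its argument "increments" is a list of rows, each an object with "xyz": the shift along the tool's x, y, z in mm, a list of three; "roll": the turn about the tool's z in rad; "grip": the opening in per cent of the stroke, from 0 (shut) to 100 (fully open). A call has 1 to 5 rows; each row shifts and turns the commanded pose from where the row before left it, along the tool's axes as they then stand; what a row does not reach is not made up. A row lasts 1/12 s, in which the tool goes at most 41.7 mm and 7.16 degrees, less where a joint would pass 70% of its speed; a pose out of reach is approached as far as the arm can. A call is refused whole if a number of a shift passes 41.7 or a number of a turn 0.125, either way. A call with a gripper value outside its range is refused whole. The fingers move at their own pace and stop on an object; the grip force is fixed at half the most. Time passes only in rows, so rows that do not move let the fingers close. It gives the time, the measured TCP pose, the force, the opening and the grip force at its end, in the units of the state.
- bot.read_state(): the state, without advancing time (a new reading comes with each control period).
- bot.capture(name): name is "scene" or "top"; returns (picture, depth): 420x560x3 uint8, red, green, blue; 420x560 float32, m along the optical axis (not along the pixel's ray), 0 where there is no reading.
- bot.camera_model(name): a dict with "intrinsics" (3x3 intrinsics, pixels), "D" ([k1, k2, p1, p2, k3] as OpenCV has them; the pictures are not rectified), "rvec" (rotation vector, rad) and "tvec" (3), from world to camera coordinates, as OpenCV has them. Camera axes: x right, y down, z forward; pixel columns grow to the right and rows downward; lengths in m; the calibration is good to about 2 mm. A picture is of the moment at which its call begins. camera_model takes no time and is no camera call.
- bot.hand_in(): hands the job in; it is judged then, once.
Trained networks look in the newest picture that a camera, given by its name, has taken for a name from the list of things; names that differ only in an ending like _2 or _b are one class to them, and where a whole thing is asked for, a point or a joint stands for the part that bears it (a point fixed in the world has none). Each returns a list of dicts, best first, with "conf" (0 to 1); they miss things now and then, are a little off and sometimes report something else, mostly with a low value. They report only what shows in the picture. A call takes as long as a camera call. They do not tell look-alikes from the thing itself.
- bot.spot_in(label, camera): "at" ([x, y, z] in m, in the coordinates of the camera as it stood for that picture, good to about 4 mm: the middle of the surface that is visible of it).
- bot.trace(label, camera): "mask" (420x560 bool, what is visible of it).
The state is a dict: "time_s": time; "joint_positions": joint angles; "qvel": joint speeds; "tau": joint torques, N m; "position": TCP position; "tcp_rot": TCP orientation; "force": force on the tool from outside, world axes, zero at the start; "moment": the same for the moment, N m; "opening": opening from 0.0 (shut) to 1.0 (fully open); "grasp_force": force on a finger pad.
Only numpy, scipy, OpenCV 4.12 (cv2) and the standard library are available. Lean on these libraries where they do the work, as an engineer would, in place of code of your own. Each camera call takes 0.05 s, during which the arm holds its last target. There are 200 camera calls.

TASK

The spring channel nut lies on its side on the bench: stand it upright on its sprung foot on the bench and let go, then take it again from above by its grip. Lower it lengthwise through the slot of the strut rail, near the middle of the rail, push it down against its spring, twist it a quarter turn and let it rise, so that its grooves catch both lips squarely; let go. Leave the multimeter, the cup and the screwdriver where they are.

Things in the scene. Friction and masses are not known exactly. Their poses are not given: they have to be found in the camera images.
- nut: Loose spring channel nut, about 130 g, 78 mm long along its stem: foot pad, coil spring, steel plate, stem, grip. Axes: +x along the stem from foot to grip, y along the plate's length, z along its width. Origin half-way along the 78 mm, on the face it starts lying on. It starts lying, stem level 12 mm above the bench. Same shape after a half turn about the stem.
- nut_handle (a point): Centre of the nut's grey plastic grip, on the stem axis; axes of the nut. The grip is a block 26 (x) x 34 (y) x 24 (z) mm at the nut's end; a stem 12 mm thick runs 17 mm on from it to the plate. Standing on its foot, the nut's x points up and this point is 65 mm above the bench.
- nut_plate (a point): Centre of the underside (spring side) of the nut's steel plate, on the stem axis, 39 mm from the grip's centre; axes of the nut. Plate 48 (y) x 24 (z) mm, 9 mm thick; its side towards the grip has two grooves along z, 4 mm deep, from 12 to 20.5 mm either side of the axis. Standing free on the bench this point is 26 mm up.
- nut_foot (a joint): How far the nut's sprung foot is pushed in towards the plate: 0 free, 0.014 m at its stop; 3.5 N starts it, 8.4 N holds it fully in. The foot is a steel pad 44 (y) x 24 (z) x 3 mm; when free its underside is 26 mm from the plate's underside.
- rail: Fixed bare-metal strut rail lying on the bench: 240 mm long (x, along the slot), 62 mm wide (y), 38 mm high, z up, black caps on both ends; origin under its centre. Inner width 56 mm, inner floor 3 mm above the bench. Lips 3 mm thick; beside the slot each has a down-turned edge, 3 mm thick, whose lower rim is 29 mm above the bench.
- rail_slot (a point): Middle of the rail's slot at its top, 38 mm above the bench; axes of the rail. The slot is 30 mm wide. The nut enters only with its plate's length along it, and turns (either way) only with the plate's underside under 20 mm above the bench (15 mm: spring at its stop). Caught in the grooves: plate across the rail, underside 24 mm, grip's centre 63 mm above the bench.
- meter: Bystander: loose yellow and black multimeter lying on the bench, 90 (x) x 160 (y) x 36 mm; origin under its centre.
- cup: Bystander: white ceramic cup, 80 mm across, 62 mm high, handle at its +y; origin under its centre.
- screwdriver_grip (a point): Bystander: screwdriver with a red handle lying on the bench, 200 mm long along x; this point is at its handle.
There are look-alikes about, which are no part of the job. Of the things that look like the nut, take the one that is farthest to the robot's right at the start.

How it is judged:
By the outcome, as a careful person would: the job done as asked, in the order asked, and still so for the second after the job is handed in, with the robot touching nothing.
It also fails if it takes over 72 s, if anything falls off the work surface, if the arm or the gripper's body presses on something with over 40 N, if the wrist force passes 120 N, or if a joint passes its speed limit or range.

## Working session

There is one attempt and no reset: what is moved stays moved. The work goes in short steps, Python scripts to look and compute and a tool call to move; the robot and the scene stay as the last step left them, time stands still between calls to the robot, and variables do not carry over. Pictures are saved under pics/ and viewed, at most 10 in all, crops included, and the job is handed in when it is done.

Besides the shell and the picture viewer there is one more tool, called after ">>>" as a command line: name --argument value ..., lists and objects as JSON in quotes. move_arm: Moves the arm, as the interface text tells. Its arguments: {"type":"object","properties":{"increments":{"type":"array"}},"required":["increments"]}

```bash
mkdir -p pics; cat > h.py <<'E'
import numpy as np, cv2
from rig import bot
def cam(n):
    m=bot.camera_model(n); R=cv2.Rodrigues(np.array(m["rvec"],float))[0]
    return np.array(m["intrinsics"],float),np.array(m["D"],float),R,np.array(m["tvec"],float).ravel()
def c2w(n,p):
    K,D,R,t=cam(n); return R.T@(np.asarray(p)-t)
def px2w(n,uv,d):
    K,D,R,t=cam(n); uv=np.asarray(uv,float).reshape(-1,1,2)
    q=cv2.undistortPoints(uv,K,D).reshape(-1,2); d=np.ravel(d)
    P=np.c_[q*d[:,None],d]; return (P-t)@R
def cloud(n,depth,mask):
    v,u=np.nonzero(mask&(depth>0)); return px2w(n,np.c_[u,v],depth[v,u])
def w2px(n,P):
    K,D,R,t=cam(n); return cv2.projectPoints(np.asarray(P,float).reshape(-1,3),cv2.Rodrigues(R)[0],t,K,D)[0].reshape(-1,2)
E
python3 - <<'E'
from h import *
for n in ("top","scene"):
    im,d=bot.capture(n); cv2.imwrite(f"pics/{n}0.png",im[:,:,::-1]); np.savez(f"{n}0.npz",im=im,d=d)
    print(n,[np.round(x,3).tolist() for x in cam(n)[2:]])
    for l in ("nut","nut_handle","rail","meter","cup","screwdriver_grip"):
        print(l,[(round(r["conf"],2),c2w(n,r["at"]).round(3).tolist()) for r in bot.spot_in(l,n)])
E
```

```text
top [[[0.001, -1.0, -0.004], [-0.984, -0.001, -0.176], [0.176, 0.004, -0.984]], [0.071, 0.61, 1.012]]
nut [(0.7, [0.472, 0.202, 0.023]), (0.6, [0.547, 0.339, 0.023])]
nut_handle [(0.83, [0.419, 0.388, 0.022]), (0.67, [0.547, 0.338, 0.026]), (0.61, [0.469, 0.201, 0.025])]
rail [(0.94, [0.539, -0.188, 0.035])]
meter [(0.75, [0.723, 0.241, 0.034])]
cup [(0.95, [0.758, 0.031, 0.02]), (0.73, [0.478, 0.207, 0.027])]
screwdriver_grip [(0.82, [0.707, -0.225, 0.023]), (0.72, [0.542, -0.186, 0.035]), (0.22, [0.48, 0.208, 0.027])]
scene [[[-0.075, 0.997, 0.017], [0.749, 0.068, -0.66], [-0.659, -0.037, -0.751]], [-0.029, -0.4, 1.668]]
nut [(0.82, [0.43, 0.392, 0.022]), (0.77, [0.563, 0.338, 0.021]), (0.72, [0.483, 0.202, 0.022])]
nut_handle [(0.87, [0.428, 0.392, 0.014]), (0.82, [0.478, 0.205, 0.014]), (0.74, [0.566, 0.337, 0.017])]
rail [(0.92, [0.553, -0.183, 0.032]), (0.51, [0.47, 0.166, 0.016])]
meter [(0.95, [0.74, 0.244, 0.035])]
cup [(0.8, [0.746, 0.039, 0.027])]
screwdriver_grip [(0.97, [0.717, -0.226, 0.022]), (0.52, [0.483, 0.204, 0.017])]
```

View pics/top0.png

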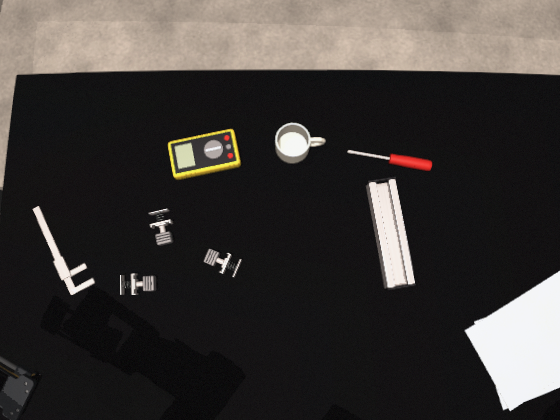

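View pics/scene0.png

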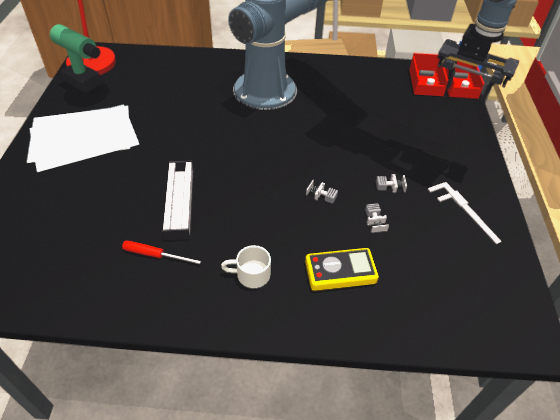

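The target is the lowest-y look-alike (top picture at 222,262): grip at (210,258), foot at (238,267). The rail runs from (380,182) to (400,285). Next I measure both from depth.

```bash
python3 - <<'E'
from h import *
z=np.load("top0.npz"); d=z["d"]; im=z["im"]
P=cloud("top",d,np.ones(d.shape,bool))
def rect(Q,nm):
    r=cv2.minAreaRect((Q[:,:2]*1000).astype(np.float32)); print(nm,len(Q),np.round(r[0],1),np.round(r[1],1),round(r[2],1),"z",np.percentile(Q[:,2],[2,50,98]).round(4))
    return r
n=P[(abs(P[:,0]-.475)<.06)&(abs(P[:,1]-.203)<.06)]
print("bench",np.median(n[n[:,2]<.006][:,2]))
n=n[n[:,2]>.007]; rect(n,"nut")
v,u=np.nonzero(d>0)
rl=P[(abs(P[:,0]-.54)<.17)&(abs(P[:,1]+.188)<.07)&(P[:,2]>.028)&(P[:,2]<.06)]
r=rect(rl,"rail"); print(cv2.boxPoints(r).round(1).tolist())
# nut sub-clouds along principal axis
r=cv2.minAreaRect((n[:,:2]*1000).astype(np.float32)); c=np.array(r[0])/1000
# axis direction: from foot px(238,267) to grip px(210,258)
a=px2w("top",[[238,267],[210,258]],[d[267,238],d[258,210]]); print(a.round(3))
for ang in (r[2],r[2]+90,r[2]+180,r[2]+270):
    e=np.array([np.cos(np.radians(ang)),np.sin(np.radians(ang))])
    if e@(a[1]-a[0])[:2]>.015:
        f=np.array([-e[1],e[0]]); s=(n[:,:2]-c)@e; t=(n[:,:2]-c)@f
        print("ang",ang%360)
        for lo in np.arange(-.045,.045,.005):
            m=(s>=lo)&(s<lo+.005)
            if m.any(): print(round(lo,3),m.sum(),t[m].min().round(4),t[m].max().round(4),n[m,2].max().round(4))
u,v=222,262
cv2.imwrite("pics/nut0.png",cv2.resize(im[v-30:v+30,u-40:u+40,::-1],None,fx=8,fy=8,interpolation=cv2.INTER_CUBIC))
E
```

```text
bench -0.00018552468239092614
nut 384 [475.1 197.4] [78.7 47.2] 66.9 z [0.0095 0.0225 0.0275]
rail 1833 [ 562.2 -185.8] [118.4 299.7] 85.4 z [0.0298 0.0381 0.0426]
[[408.1000061035156, -232.8000030517578], [706.9000244140625, -256.70001220703125], [716.2999877929688, -138.6999969482422], [417.5, -114.80000305175781]]
[[0.462 0.16  0.016]
 [0.482 0.223 0.025]]
ang 66.91505432128906
-0.04 41 -0.022 0.0199 0.0278
-0.035 7 -0.0082 0.0077 0.021
-0.03 8 -0.0076 0.0075 0.0258
-0.025 8 -0.0079 0.0083 0.0232
-0.02 9 -0.0081 0.0081 0.0201
-0.015 49 -0.0235 0.0236 0.0275
-0.01 36 -0.0236 0.0232 0.0285
-0.005 13 -0.0218 0.0072 0.0252
-0.0 12 -0.0051 0.0059 0.0203
0.005 10 -0.0053 0.0056 0.0205
0.01 33 -0.0147 0.0153 0.0255
0.015 35 -0.017 0.0171 0.0296
0.02 34 -0.0161 0.0168 0.0312
0.025 33 -0.0164 0.0166 0.0276
0.03 32 -0.0166 0.0164 0.0286
0.035 24 -0.0139 0.0172 0.0252
```

View pics/nut0.png

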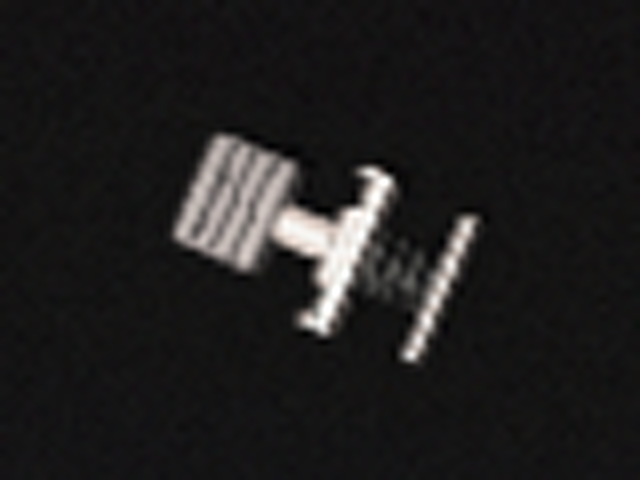

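The crop shows grip at upper left, foot at lower right; the fit gives centre (475,197) mm and stem direction 66.9° with 78.7 x 47.2 mm, which matches the sizes. Next: the rail and the first move's numbers.

```bash
cat >> h.py <<'E'
def plan(x,y,z,yang,lim=7.0):
    """offset to a TCP target with tool y at world angle yang deg (mod 180); tool-axis total if shift done before roll"""
    s=bot.read_state(); R=np.array(s["tcp_rot"]); p=np.array(s["position"])
    ya=np.degrees(np.arctan2(R[1,1],R[0,1])); dy=(yang-ya+90)%180-90
    print("t",s["time_s"],"tcp",p.round(4),"yang",round(ya,2),"j6",s["joint_positions"][5],"open",s["opening"],"gf",s["grasp_force"],"F",np.round(s["force"],2))
    print("shift tool mm",((np.array([x,y,z])-p)@R*1000).round(1),"roll rad",round(-np.radians(dy),4), "alt",round(-np.radians(dy-np.sign(dy)*180),3))
E
python3 - <<'E'
from h import *
print(np.round(bot.read_state()["tcp_rot"],3).tolist())
plan(.4908,.2342,.004,156.9)
d=np.load("top0.npz")["d"]; P=cloud("top",d,np.ones(d.shape,bool))
Q=P[(abs(P[:,0]-.54)<.16)&(abs(P[:,1]+.188)<.06)&(P[:,2]>.030)&(P[:,2]<.045)]
img=np.zeros((400,200),np.uint8)
ij=((Q[:,:2]-[.36,-.28])*1000).astype(int); 
img[ij[:,0].clip(0,399),ij[:,1].clip(0,199)]=255
img=cv2.dilate(img,np.ones((5,5))); nl,L,st,ce=cv2.connectedComponentsWithStats(img); k=1+np.argmax(st[1:,4])
Q=Q[L[ij[:,0].clip(0,399),ij[:,1].clip(0,199)]==k]
r=cv2.minAreaRect((Q[:,:2]*1000).astype(np.float32)); print(len(Q),r,cv2.boxPoints(r).round(1).tolist())
m=Q[:,:2].mean(0);w,v=np.linalg.eigh(np.cov(Q[:,:2].T)); print("pca",m,np.degrees(np.arctan2(v[1,1],v[0,1])))
E
```

```text
[[-0.901, 0.434, 0.0], [0.434, 0.901, 0.0], [0.0, 0.0, -1.0]]
t 0.7 tcp [0.2711 0.5631 0.2226] yang 64.29 j6 -10.226844264027335 open 0.996379037673264 gf 0.0 F [ 1.22 -0.29 -0.14]
shift tool mm [-340.6 -201.1  218.6] roll rad 1.5252 alt -1.616
1789 ((540.167724609375, -184.9642333984375), (250.30702209472656, 64.89462280273438), 8.802882194519043) [[411.5, -172.10000610351562], [421.5, -236.1999969482422], [668.7999877929688, -197.89999389648438], [658.9000244140625, -133.6999969482422]]
pca [ 0.53966819 -0.183785  ] -171.32129225276032
```

>>> move_arm --increments '[{"xyz": [-34,-20,0],"roll": 0,"grip": 100},{"xyz": [-34,-20,0],"roll": 0,"grip": 100},{"xyz": [-34,-20,0],"roll": 0,"grip": 100},{"xyz": [-34,-20,0],"roll": 0,"grip": 100},{"xyz": [-34,-20,0],"roll": 0,"grip": 100}]'

```text
time_s: 1.12
position: [0.3816, 0.3979, 0.2227]
tcp_rot: [[-0.901, 0.433, 0.0], [0.433, 0.901, 0.0], [-0.0, 0.0, -1.0]]
force: [1.3, -0.1, -0.7]
opening: 1.001
grasp_force: 0.0
```

>>> move_arm --increments '[{"xyz": [-34,-20,0],"roll": 0,"grip": 100},{"xyz": [-34,-20,0],"roll": 0,"grip": 100},{"xyz": [-34,-20,0],"roll": 0,"grip": 100},{"xyz": [-34,-20,0],"roll": 0,"grip": 100},{"xyz": [-34,-20,0],"roll": 0,"grip": 100}]'

```text
time_s: 1.53
position: [0.4916, 0.2337, 0.2228]
tcp_rot: [[-0.901, 0.434, 0.001], [0.434, 0.901, 0.0], [-0.0, 0.0, -1.0]]
force: [0.7, 0.1, 0.2]
opening: 1.0
grasp_force: 0.0
```

>>> move_arm --increments '[{"xyz": [0,0,12],"roll": 0.12,"grip": 100},{"xyz": [0,0,12],"roll": 0.12,"grip": 100},{"xyz": [0,0,12],"roll": 0.12,"grip": 100},{"xyz": [0,0,12],"roll": 0.12,"grip": 100},{"xyz": [0,0,12],"roll": 0.12,"grip": 100}]'

```text
time_s: 1.95
position: [0.491, 0.2351, 0.1622]
tcp_rot: [[-0.493, 0.87, 0.0], [0.87, 0.493, 0.0], [-0.0, 0.0, -1.0]]
force: [-0.1, -0.0, -0.0]
opening: 0.999
grasp_force: 0.0
```

>>> move_arm --increments '[{"xyz": [0,0,12],"roll": 0.12,"grip": 100},{"xyz": [0,0,12],"roll": 0.12,"grip": 100},{"xyz": [0,0,12],"roll": 0.12,"grip": 100},{"xyz": [0,0,12],"roll": 0.12,"grip": 100},{"xyz": [0,0,12],"roll": 0.12,"grip": 100}]'

```text
time_s: 2.37
position: [0.491, 0.2355, 0.1022]
tcp_rot: [[0.084, 0.996, 0.001], [0.996, -0.084, 0.0], [0.0, 0.001, -1.0]]
force: [-0.3, -0.4, 0.5]
opening: 1.0
grasp_force: 0.0
```

>>> move_arm --increments '[{"xyz": [0,0,8],"roll": 0.12,"grip": 100},{"xyz": [0,0,8],"roll": 0.12,"grip": 100},{"xyz": [0,0,0],"roll": 0.085,"grip": 100},{"xyz": [0,0,0],"roll": 0,"grip": 100}]'

```text
time_s: 2.7
position: [0.4906, 0.2353, 0.0861]
tcp_rot: [[0.394, 0.919, -0.001], [0.919, -0.394, -0.0], [-0.0, -0.001, -1.0]]
force: [-0.3, -0.1, -0.2]
opening: 1.001
grasp_force: 0.0
```

```bash
python3 -c "
from h import *
plan(.4908,.2342,.004,156.9)"
```

```text
t 2.7 tcp [0.4906 0.2353 0.0861] yang -23.17 j6 37.027947296170304 open 1.0008656279556383 gf 0.0 F [-0.31 -0.08 -0.2 ]
shift tool mm [-0.9  0.7 82.1] roll rad -0.0013 alt 3.14
```

>>> move_arm --increments '[{"xyz": [-1,1,30],"roll": 0,"grip": 70},{"xyz": [0,0,30],"roll": 0,"grip": 70},{"xyz": [0,0,16],"roll": 0,"grip": 60},{"xyz": [0,0,4],"roll": 0,"grip": 36},{"xyz": [0,0,0],"roll": 0,"grip": 36}]'

```text
time_s: 3.12
position: [0.4908, 0.2339, 0.0057]
tcp_rot: [[0.391, 0.92, -0.002], [0.92, -0.391, -0.0], [-0.001, -0.002, -1.0]]
force: [-0.6, -1.2, 0.1]
opening: 0.704
grasp_force: 0.0
```

>>> move_arm --increments '[{"xyz": [0,0,0],"roll": 0,"grip": 36},{"xyz": [0,0,0],"roll": 0,"grip": 36},{"xyz": [0,0,0],"roll": 0,"grip": 36}]'

```text
time_s: 3.37
position: [0.4923, 0.2344, 0.0079]
tcp_rot: [[0.392, 0.92, 0.003], [0.92, -0.392, 0.001], [0.002, 0.002, -1.0]]
force: [0.2, -0.5, 0.6]
opening: 0.481
grasp_force: 0.0
```

>>> move_arm --increments '[{"xyz": [0,0,0],"roll": 0,"grip": 36},{"xyz": [0,0,0],"roll": 0,"grip": 36},{"xyz": [0,0,0],"roll": 0,"grip": 36}]'

```text
time_s: 3.62
position: [0.4916, 0.2343, 0.0075]
tcp_rot: [[0.392, 0.92, 0.001], [0.92, -0.392, 0.0], [0.001, 0.001, -1.0]]
force: [-1.5, -0.3, 5.6]
opening: 0.383
grasp_force: 30.0
```

>>> move_arm --increments '[{"xyz": [0,0,-10],"roll": 0,"grip": 36},{"xyz": [0,0,-20],"roll": 0,"grip": 36},{"xyz": [0,0,-30],"roll": 0,"grip": 36},{"xyz": [0,0,-20],"roll": 0,"grip": 36},{"xyz": [0,0,0],"roll": 0,"grip": 36}]'

```text
time_s: 4.03
position: [0.4939, 0.2348, 0.0907]
tcp_rot: [[0.392, 0.92, 0.008], [0.92, -0.392, 0.002], [0.005, 0.007, -1.0]]
force: [0.0, -0.3, -0.8]
opening: 0.387
grasp_force: 30.0
```

```bash
cat >> h.py <<'E'
def look(tag,c,names=("scene","top"),h=.05,zoom=5):
    out=[]
    for n in names:
        im,d=bot.capture(n); np.savez(f"{tag}_{n}.npz",im=im,d=d)
        u,v=w2px(n,[c[0],c[1],h])[0].astype(int); u=np.clip(u,40,519); v=np.clip(v,40,379)
        out.append(cv2.resize(im[v-40:v+40,u-40:u+40,::-1],None,fx=zoom,fy=zoom,interpolation=cv2.INTER_CUBIC))
    cv2.imwrite(f"pics/{tag}.png",np.hstack(out))
E
python3 -c "
from h import *
look('lift1',(.48,.21))
plan(.4908,.2342,.085,156.9)"
```

```text
t 4.1333 tcp [0.4916 0.2341 0.0875] yang -23.08 j6 36.79627148404378 open 0.38388046553122557 gf 29.988907277584076 F [ 0.26  0.64 -1.8 ]
shift tool mm [-0.3 -0.8  2.5] roll rad 0.0003 alt -3.141
```

View pics/lift1.png

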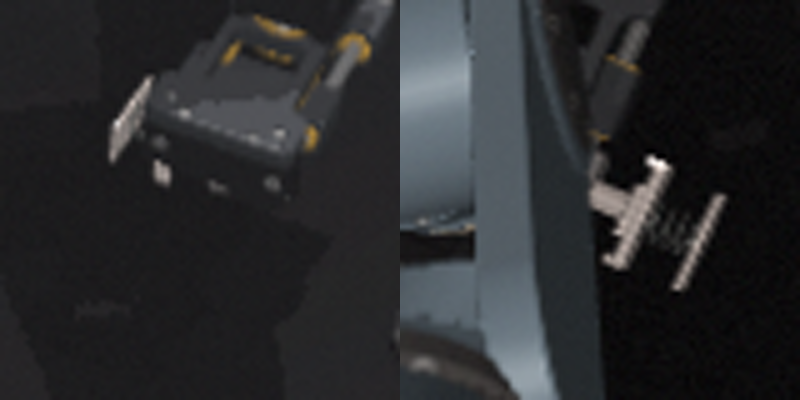

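The nut is lifted and still level (top crop: foot at right around 700,240). I'll loosen slightly to let it swing.

>>> move_arm --increments '[{"xyz": [0,0,0],"roll": 0,"grip": 38.5},{"xyz": [0,0,0],"roll": 0,"grip": 38.5}]'

```text
time_s: 4.3
position: [0.4901, 0.2337, 0.0854]
tcp_rot: [[0.392, 0.92, -0.003], [0.92, -0.392, -0.001], [-0.002, -0.002, -1.0]]
force: [0.1, 0.2, -2.3]
opening: 0.389
grasp_force: 13.4
```

```bash
cat >> h.py <<'E'
def tilt(tag,c,n="top",R=.11,zmin=.012):
    im,d=bot.capture(n); np.savez(f"{tag}_{n}.npz",im=im,d=d)
    s=bot.read_state(); print("t",s["time_s"],"tcp",np.round(s["position"],4),"open",round(s["opening"],4),"gf",round(s["grasp_force"],1),"F",np.round(s["force"],1),"M",np.round(s["moment"],3))
    for l in ("nut",):
        for r in bot.trace(l,n):
            P=cloud(n,d,r["mask"]); P=P[(np.hypot(P[:,0]-c[0],P[:,1]-c[1])<R)]
            if len(P)>15: print(n,round(r["conf"],2),len(P),"med",np.median(P,0).round(3),"p2",np.percentile(P,2,0).round(3),"p98",np.percentile(P,98,0).round(3))
E
python3 -c "
from h import *
tilt('l2',(.475,.2));tilt('l2',(.475,.2),'scene')"
```

```text
t 4.35 tcp [0.4901 0.2338 0.0853] open 0.39 gf 13.0 F [-0.2 -0.3 -2.3] M [-0.07   0.048  0.027]
top 0.61 143 med [0.471 0.189 0.099] p2 [0.453 0.164 0.003] p98 [0.486 0.204 0.104]
t 4.45 tcp [0.4905 0.2338 0.0854] open 0.3879 gf 12.8 F [ 0.5 -0.8 -2. ] M [ 0.014  0.064 -0.014]
```

>>> move_arm --increments '[{"xyz": [0,0,0],"roll": 0,"grip": 38.9},{"xyz": [0,0,0],"roll": 0,"grip": 38.9}]'

```text
time_s: 4.67
position: [0.491, 0.2339, 0.0862]
tcp_rot: [[0.392, 0.92, -0.001], [0.92, -0.392, -0.0], [-0.001, -0.001, -1.0]]
force: [0.6, -0.5, -0.7]
opening: 0.388
grasp_force: 3.8
```

```bash
python3 -c "
from h import *
tilt('l3',(.475,.2))"
```

```text
t 4.7167 tcp [0.4909 0.2339 0.0862] open 0.3868 gf 3.2 F [-0.2  0.  -2.3] M [-0.098  0.097  0.009]
top 0.56 396 med [0.475 0.191 0.061] p2 [ 0.45   0.168 -0.002] p98 [0.499 0.211 0.09 ]
```

>>> move_arm --increments '[{"xyz": [0,0,0],"roll": 0,"grip": 38.8}]'

```text
time_s: 4.85
position: [0.4913, 0.2342, 0.0865]
tcp_rot: [[0.392, 0.92, 0.0], [0.92, -0.392, 0.0], [0.0, 0.0, -1.0]]
force: [0.2, 0.2, -1.3]
opening: 0.389
grasp_force: 0.8
```

```bash
python3 -c "
from h import *
tilt('l4',(.475,.2))
look('l4',(.485,.22))"
```

```text
t 4.9 tcp [0.4914 0.2342 0.0866] open 0.3903 gf 0.0 F [0.5 0.1 0. ] M [-0.082  0.057 -0.03 ]
```

View pics/l4.png

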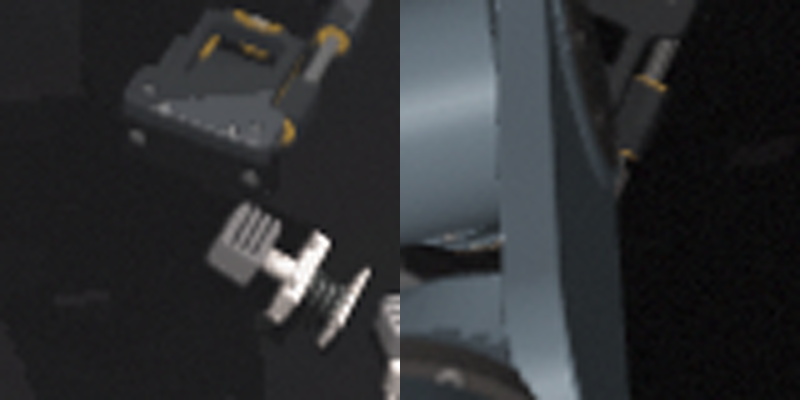

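The nut slipped out: it now lies with grip at (235,245) and foot at (345,310) in the scene crop. I'll lift and remeasure.

>>> move_arm --increments '[{"xyz": [0,20,-30],"roll": 0,"grip": 60},{"xyz": [0,30,-20],"roll": 0,"grip": 80},{"xyz": [0,40,0],"roll": 0,"grip": 80},{"xyz": [0,40,0],"roll": 0,"grip": 80},{"xyz": [0,0,0],"roll": 0,"grip": 80}]'

```text
time_s: 5.47
position: [0.6202, 0.1799, 0.1385]
tcp_rot: [[0.396, 0.918, 0.013], [0.918, -0.396, -0.0], [0.005, 0.012, -1.0]]
force: [0.8, -0.3, 0.5]
opening: 0.68
grasp_force: 0.0
```

```bash
cat >> h.py <<'E'
def lying(n,c,R=.055,zmax=.05):
    im,d=bot.capture(n); np.savez(f"ly_{n}.npz",im=im,d=d)
    P=cloud(n,d,np.ones(d.shape,bool)); P=P[(np.hypot(P[:,0]-c[0],P[:,1]-c[1])<R)&(P[:,2]>.006)&(P[:,2]<zmax)]
    if len(P)<20: return print("few",len(P))
    r=cv2.minAreaRect((P[:,:2]*1000).astype(np.float32)); print(n,len(P),np.round(r[0],1),np.round(r[1],1),round(r[2],1),"zmax",np.percentile(P[:,2],[50,90,98]).round(4))
    a=np.radians(r[2]+(90 if r[1][1]>r[1][0] else 0)); e=np.array([np.cos(a),np.sin(a)]); f=np.array([-e[1],e[0]]); X=P[:,:2]-np.array(r[0])/1000
    s=X@e;t=X@f; print("axis",np.degrees(a)%360)
    for lo in np.arange(-.045,.045,.01):
        m=(s>=lo)&(s<lo+.01)
        if m.any(): print(round(lo,3),m.sum(),t[m].min().round(4),t[m].max().round(4),P[m,2].max().round(4))
E
python3 -c "
from h import *
print([(round(r['conf'],2),c2w('scene',r['at']).round(3).tolist()) for r in (bot.capture('scene') and bot.spot_in('nut','scene'))])
z=np.load('l4_scene.npz');d=z['d']
u0,v0=w2px('scene',[.485,.22,.05])[0].astype(int)-40
pp=[(u0+x/5,v0+y/5) for x,y in ((235,245),(345,310))]
print(px2w('scene',pp,[d[int(v),int(u)] for u,v in pp]).round(3))
c=px2w('scene',pp,[d[int(v),int(u)] for u,v in pp]).mean(0)
lying('top',c);lying('scene',c)
look('l5',c,h=.01)"
```

```text
[(0.87, [0.508, 0.253, 0.023]), (0.59, [0.427, 0.391, 0.021]), (0.57, [0.564, 0.339, 0.018])]
[[0.511 0.237 0.044]
 [0.533 0.298 0.024]]
few 0
scene 296 [510.7 274. ] [104.8  53.4] 57.4 zmax [0.0207 0.0253 0.027 ]
axis 57.37046432495117
-0.045 51 -0.026 0.0093 0.0279
-0.035 51 -0.0235 0.0112 0.0275
-0.025 20 -0.0211 0.0001 0.0229
-0.015 34 -0.024 0.0267 0.0281
-0.005 49 -0.0267 0.0167 0.0271
0.005 12 -0.0091 0.0098 0.0239
0.015 22 -0.0076 0.0237 0.027
0.025 13 -0.0175 -0.0004 0.0262
0.035 6 0.0106 0.0186 0.0236
```

View pics/l5.png

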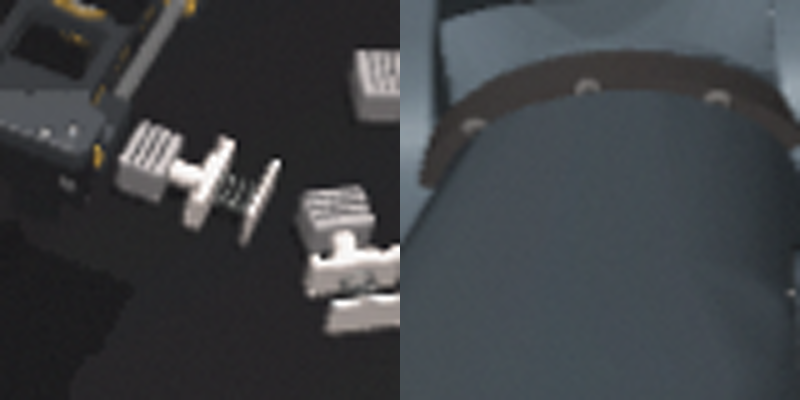

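It lies flat: grip at (150,160), foot at (260,200) in the scene crop, separate from the neighbour at (350,250).

```bash
python3 - <<'E'
from h import *
d=np.load("ly_scene.npz")["d"]; P=cloud("scene",d,np.ones(d.shape,bool))
P=P[(np.hypot(P[:,0]-.508,P[:,1]-.253)<.07)&(P[:,2]>.006)&(P[:,2]<.05)]
ij=((P[:,:2]-[.42,.16])*1000).astype(int); img=np.zeros((200,200),np.uint8); img[ij[:,0],ij[:,1]]=255
img=cv2.dilate(img,np.ones((11,11))); n,L,st,ce=cv2.connectedComponentsWithStats(img); l=L[ij[:,0],ij[:,1]]
for k in range(1,n):
    Q=P[l==k]
    if len(Q)<40: continue
    r=cv2.minAreaRect((Q[:,:2]*1000).astype(np.float32)); print(len(Q),r,Q.mean(0).round(3))
    if r[1][0]*r[1][1]<3000: continue
    a=np.radians(r[2]+(90 if r[1][1]>r[1][0] else 0)); e=np.array([np.cos(a),np.sin(a)]);f=np.array([-e[1],e[0]]);X=Q[:,:2]-np.array(r[0])/1000
    s=X@e;t=X@f; print("axis",np.degrees(a))
    for lo in np.arange(-.045,.045,.005):
        m=(s>=lo)&(s<lo+.005)
        if m.any(): print(round(lo,3),m.sum(),t[m].min().round(4),t[m].max().round(4),Q[m,2].max().round(4))
E
```

```text
280 ((504.84356689453125, 261.31781005859375), (78.0992431640625, 54.260746002197266), 67.70710754394531) [0.507 0.256 0.019]
axis 67.70710754394531
-0.04 16 -0.0185 0.0137 0.0249
-0.035 25 -0.0191 0.0124 0.0279
-0.03 26 -0.018 0.0143 0.0267
-0.025 23 -0.0168 0.0156 0.0258
-0.02 25 -0.0184 0.0134 0.0262
-0.015 21 -0.0172 0.0159 0.0275
-0.01 8 -0.005 0.0027 0.0198
-0.005 9 -0.0062 0.0038 0.0213
-0.0 10 -0.0239 0.0225 0.0236
0.005 32 -0.026 0.0235 0.0281
0.01 34 -0.0271 0.0271 0.0254
0.015 5 -0.0083 0.0047 0.0239
0.02 6 -0.0114 0.0036 0.0213
0.025 6 -0.0097 0.0064 0.0239
0.03 4 -0.0074 0.0034 0.0206
0.035 30 -0.0227 0.0188 0.027
```

```bash
python3 -c "
from h import *
plan(.4920,.2260,.005,157.7)"
```

```text
t 5.7667 tcp [0.6089 0.1837 0.1362] yang -23.03 j6 29.76009190781024 open 0.7980503242780529 gf 0.0 F [ 0.72  0.57 -1.34]
shift tool mm [  -6.7 -123.9  131.4] roll rad -0.0128 alt 3.129
```

>>> move_arm --increments '[{"xyz": [-2,-40,10],"roll": -0.013,"grip": 65},{"xyz": [-2,-40,10],"roll": 0,"grip": 65},{"xyz": [-2,-37,10],"roll": 0,"grip": 65},{"xyz": [0,-7,10],"roll": 0,"grip": 65},{"xyz": [0,0,10],"roll": 0,"grip": 65}]'

```text
time_s: 6.18
position: [0.4889, 0.2264, 0.0862]
tcp_rot: [[0.376, 0.926, -0.004], [0.926, -0.377, -0.001], [-0.002, -0.004, -1.0]]
force: [-0.6, 0.5, -0.7]
opening: 0.66
grasp_force: 0.0
```

>>> move_arm --increments '[{"xyz": [0,0,0],"roll": 0,"grip": 65},{"xyz": [0,0,0],"roll": 0,"grip": 65}]'

```text
time_s: 6.35
position: [0.4952, 0.2254, 0.0865]
tcp_rot: [[0.38, 0.925, 0.001], [0.925, -0.38, 0.0], [0.001, 0.001, -1.0]]
force: [0.3, -0.0, -0.1]
opening: 0.654
grasp_force: 0.0
```

```bash
python3 -c "
from h import *
plan(.4920,.2260,.005,157.7)"
```

```text
t 6.35 tcp [0.4952 0.2254 0.0865] yang -22.33 j6 35.04273153725859 open 0.653526382470133 gf 0.0 F [ 0.31 -0.03 -0.08]
shift tool mm [-0.7 -3.3 81.5] roll rad -0.0005 alt 3.141
```

>>> move_arm --increments '[{"xyz": [-0.5,-2,30],"roll": 0,"grip": 60},{"xyz": [0,0,30],"roll": 0,"grip": 55},{"xyz": [0,0,16],"roll": 0,"grip": 50},{"xyz": [0,0,5],"roll": 0,"grip": 36},{"xyz": [0,0,0],"roll": 0,"grip": 36}]'

```text
time_s: 6.77
position: [0.4929, 0.225, 0.0046]
tcp_rot: [[0.381, 0.924, -0.001], [0.924, -0.381, -0.0], [-0.0, -0.001, -1.0]]
force: [0.6, 0.2, 0.1]
opening: 0.432
grasp_force: 0.2
```

>>> move_arm --increments '[{"xyz": [0,0,0],"roll": 0,"grip": 36},{"xyz": [0,0,0],"roll": 0,"grip": 36},{"xyz": [0,0,0],"roll": 0,"grip": 36}]'

```text
time_s: 7.02
position: [0.4932, 0.2256, 0.0067]
tcp_rot: [[0.38, 0.925, 0.003], [0.925, -0.38, 0.001], [0.001, 0.002, -1.0]]
force: [0.4, 0.3, -2.3]
opening: 0.388
grasp_force: 29.8
```

>>> move_arm --increments '[{"xyz": [0,0,-10],"roll": 0,"grip": 36},{"xyz": [0,0,-20],"roll": 0,"grip": 36},{"xyz": [0,0,-20],"roll": 0,"grip": 36},{"xyz": [0,0,-16],"roll": 0,"grip": 36},{"xyz": [0,0,0],"roll": 0,"grip": 36}]'

```text
time_s: 7.43
position: [0.4945, 0.2262, 0.0757]
tcp_rot: [[0.38, 0.925, 0.008], [0.925, -0.38, 0.002], [0.005, 0.007, -1.0]]
force: [1.0, -0.7, -1.1]
opening: 0.384
grasp_force: 29.8
```

```bash
python3 -c "
from h import *
plan(.4920,.2260,.0685,157.7)
tilt('m1',(.505,.255),'scene')
look('m1',(.505,.26))"
```

```text
t 7.4333 tcp [0.4945 0.2262 0.0757] yang -22.33 j6 35.13270008237238 open 0.3841520884561662 gf 29.83719438314438 F [ 1.02 -0.66 -1.12]
shift tool mm [-1.2 -2.3  7.1] roll rad -0.0005 alt 3.141
t 7.4833 tcp [0.4936 0.2259 0.0741] open 0.3831 gf 29.8 F [ 0.5  0.7 -2.3] M [-0.122  0.107  0.038]
scene 0.73 182 med [0.513 0.267 0.086] p2 [ 0.423  0.243 -0.002] p98 [0.54  0.298 0.096]
scene 0.56 268 med [0.541 0.334 0.02 ] p2 [ 0.519  0.318 -0.002] p98 [0.572 0.354 0.027]
```

View pics/m1.png

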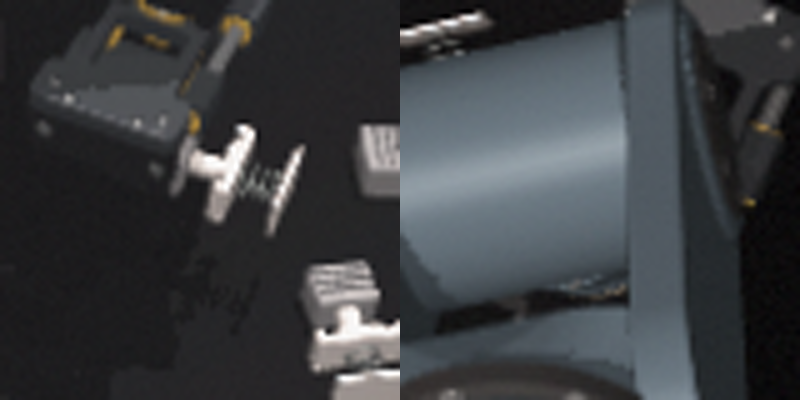

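The nut is held level by the grip end (scene crop: plate at 225,175, foot at 285,190). Loosen stepwise, watching the tilt numerically.

```bash
cat >> h.py <<'E'
def inc(c,n="scene",R=.1):
    im,d=bot.capture(n); P=cloud(n,d,(im.min(2)>95)); 
    m=(np.hypot(P[:,0]-c[0],P[:,1]-c[1])<R)&(P[:,2]>.004)&(P[:,2]<.13)&(np.hypot(P[:,0]-.547,P[:,1]-.338)>.055)&(np.hypot(P[:,0]-.419,P[:,1]-.388)>.055)
    P=P[m]; s=bot.read_state(); print("t",s["time_s"],"tcp",np.round(s["position"],4),"open",round(s["opening"],4),"gf",round(s["grasp_force"],1),"F",np.round(s["force"],1))
    if len(P)<15: return print("few",len(P))
    w,v=np.linalg.eigh(np.cov(P.T)); a=v[:,2]; a=a*np.sign(a[2] or 1)
    print(len(P),"mean",P.mean(0).round(3),"axis",a.round(2),"sd",np.sqrt(w[::-1]).round(4),"zp5/95",np.percentile(P[:,2],[2,50,98]).round(3),"xy lo/hi",np.percentile(P[:,:2],2,0).round(3),np.percentile(P[:,:2],98,0).round(3))
E
python3 -c "
from h import *
inc((.505,.255))"
```

```text
t 7.6833 tcp [0.4912 0.2253 0.0709] open 0.3859 gf 29.8 F [-0.  -0.2 -1.3]
143 mean [0.511 0.264 0.083] axis [-0.6   0.79  0.14] sd [0.0136 0.0118 0.0063] zp5/95 [0.067 0.084 0.092] xy lo/hi [0.487 0.242] [0.532 0.302]
```

>>> move_arm --increments '[{"xyz": [0,0,0],"roll": 0,"grip": 38.7},{"xyz": [0,0,0],"roll": 0,"grip": 38.7}]'

```text
time_s: 7.85
position: [0.4913, 0.2253, 0.0706]
tcp_rot: [[0.38, 0.925, -0.002], [0.925, -0.38, -0.0], [-0.001, -0.002, -1.0]]
force: [-0.1, -0.1, -1.8]
opening: 0.387
grasp_force: 15.8
```

```bash
python3 -c "
from h import *
inc((.505,.255))"
```

```text
t 7.9 tcp [0.4915 0.2253 0.0707] open 0.3933 gf 15.3 F [-0.1 -0.  -1.8]
139 mean [0.51  0.264 0.082] axis [-0.69  0.71  0.15] sd [0.014  0.0115 0.0064] zp5/95 [0.066 0.084 0.091] xy lo/hi [0.485 0.243] [0.532 0.302]
```

>>> move_arm --increments '[{"xyz": [0,0,0],"roll": 0,"grip": 39.0}]'

```text
time_s: 7.98
position: [0.4917, 0.2254, 0.071]
tcp_rot: [[0.38, 0.925, -0.001], [0.925, -0.38, -0.0], [-0.001, -0.001, -1.0]]
force: [0.0, -0.2, -1.8]
opening: 0.394
grasp_force: 10.8
```

```bash
python3 -c "
from h import *
inc((.505,.255))"
```

```text
t 8.0333 tcp [0.4918 0.2254 0.0711] open 0.3908 gf 10.1 F [-0.1  0.7 -1.6]
144 mean [0.51  0.265 0.082] axis [ 0.72 -0.67  0.18] sd [0.0156 0.0118 0.009 ] zp5/95 [0.067 0.084 0.091] xy lo/hi [0.486 0.242] [0.532 0.302]
```

>>> move_arm --increments '[{"xyz": [0,0,0],"roll": 0,"grip": 39.05}]'

```text
time_s: 8.12
position: [0.4919, 0.2254, 0.0713]
tcp_rot: [[0.38, 0.925, -0.0], [0.925, -0.38, -0.0], [-0.0, -0.0, -1.0]]
force: [-0.3, -0.7, -1.4]
opening: 0.391
grasp_force: 9.1
```

```bash
python3 -c "
from h import *
inc((.505,.255))"
```

```text
t 8.1667 tcp [0.4919 0.2254 0.0714] open 0.3933 gf 8.9 F [-1.1 -0.7 -2.3]
138 mean [0.511 0.265 0.082] axis [ 0.85 -0.52  0.08] sd [0.0144 0.012  0.0091] zp5/95 [0.067 0.084 0.09 ] xy lo/hi [0.485 0.243] [0.531 0.302]
```

>>> move_arm --increments '[{"xyz": [0,0,0],"roll": 0,"grip": 39.15}]'

```text
time_s: 8.25
position: [0.492, 0.2255, 0.0715]
tcp_rot: [[0.38, 0.925, -0.0], [0.925, -0.38, 0.0], [0.0, -0.0, -1.0]]
force: [-0.8, 0.3, -1.3]
opening: 0.391
grasp_force: 0.6
```

```bash
python3 -c "
from h import *
inc((.505,.255))"
```

```text
t 8.3 tcp [0.4923 0.2256 0.0716] open 0.3942 gf 0.0 F [ 0.8  0.  -0.1]
126 mean [0.512 0.263 0.079] axis [-0.8   0.58  0.14] sd [0.0135 0.0114 0.0057] zp5/95 [0.063 0.08  0.088] xy lo/hi [0.488 0.243] [0.534 0.297]
```

>>> move_arm --increments '[{"xyz": [0,0,0],"roll": 0,"grip": 39.2}]'

```text
time_s: 8.38
position: [0.4921, 0.2255, 0.0718]
tcp_rot: [[0.38, 0.925, 0.0], [0.925, -0.38, -0.0], [0.0, 0.0, -1.0]]
force: [-0.7, -1.3, 2.6]
opening: 0.393
grasp_force: 3.0
```

```bash
python3 -c "
from h import *
inc((.505,.255))"
```

```text
t 8.4333 tcp [0.4922 0.2254 0.072 ] open 0.3907 gf 2.9 F [-1.   0.3  3.6]
210 mean [0.506 0.25  0.029] axis [ 0.15 -0.52  0.84] sd [0.0174 0.0127 0.0063] zp5/95 [0.005 0.031 0.06 ] xy lo/hi [0.481 0.229] [0.524 0.269]
```

It swung down, foot at the bench. Clamp and look.

>>> move_arm --increments '[{"xyz": [0,0,0],"roll": 0,"grip": 37},{"xyz": [0,0,0],"roll": 0,"grip": 37}]'

```text
time_s: 8.6
position: [0.4922, 0.2254, 0.072]
tcp_rot: [[0.38, 0.925, 0.001], [0.925, -0.38, 0.0], [0.0, 0.001, -1.0]]
force: [-0.7, -1.1, 3.5]
opening: 0.374
grasp_force: 15.6
```

```bash
python3 -c "
from h import *
inc((.505,.255))
look('m2',(.50,.24),('scene',),zoom=6)"
```

```text
t 8.65 tcp [0.4922 0.2254 0.072 ] open 0.3746 gf 16.6 F [-1.1  0.4  3.4]
209 mean [0.506 0.25  0.028] axis [ 0.17 -0.52  0.84] sd [0.0175 0.0129 0.0063] zp5/95 [0.005 0.031 0.06 ] xy lo/hi [0.48  0.226] [0.523 0.269]
```

View pics/m2.png

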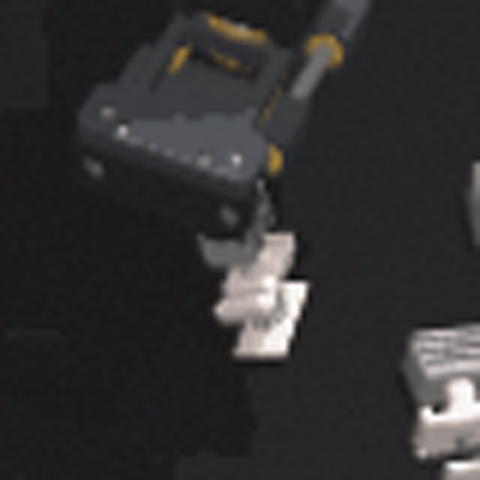

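Nut hangs leaning, foot (270,330) on the bench, plate (250,280), grip at fingers (230,245). Quantify the lean by slices.

```bash
cat >> h.py <<'E'
def slices(n="scene"):
    im,d=bot.capture(n); s=bot.read_state(); R=np.array(s["tcp_rot"]); p=np.array(s["position"])
    P=cloud(n,d,(im.min(2)>95)); Q=(P-p)@R
    m=(abs(Q[:,0])<.085)&(abs(Q[:,1])<.04)&(P[:,2]>-.003)&(P[:,2]<.12)&(np.hypot(P[:,0]-.547,P[:,1]-.338)>.055)&(np.hypot(P[:,0]-.419,P[:,1]-.388)>.055); Q=Q[m];z=P[m,2]
    print("t",s["time_s"],"tcp",p.round(4),"open",round(s["opening"],4),"gf",round(s["grasp_force"],1),"F",np.round(s["force"],1),"M",np.round(s["moment"],2))
    for lo in np.arange(0,.11,.006):
        k=(z>=lo)&(z<lo+.006)
        if k.sum()>3: print(round(lo+.003,3),k.sum(),"x",(1000*np.percentile(Q[k,0],[5,50,95])).round(),"y",(1000*np.percentile(Q[k,1],[5,50,95])).round())
E
python3 -c "
from h import *
slices()"
```

```text
t 8.75 tcp [0.4921 0.2255 0.0718] open 0.3747 gf 17.4 F [-0.7 -0.3  3.1] M [-0.23  0.14  0.06]
0.003 18 x [25. 29. 33.] y [-9.  9. 17.]
0.009 46 x [32. 38. 45.] y [-21.   2.  16.]
0.015 10 x [36. 40. 44.] y [-22.  -6.   8.]
0.021 6 x [15. 21. 34.] y [ 2. 15. 21.]
0.027 29 x [13. 20. 32.] y [-21.  11.  24.]
0.033 49 x [14. 26. 36.] y [-23.   7.  22.]
0.039 33 x [20. 30. 35.] y [-22.  -2.  15.]
0.051 6 x [ 9. 14. 19.] y [13. 15. 17.]
0.057 13 x [ 5. 15. 26.] y [11. 15. 18.]
0.063 4 x [15. 19. 22.] y [13. 16. 17.]
```

>>> move_arm --increments '[{"xyz": [5,0,0],"roll": 0,"grip": 37.5},{"xyz": [6,0,0],"roll": 0,"grip": 37.5},{"xyz": [6,0,0],"roll": 0,"grip": 37.5},{"xyz": [0,0,0],"roll": 0,"grip": 37.5}]'

```text
time_s: 9.08
position: [0.5001, 0.2427, 0.0719]
tcp_rot: [[0.379, 0.925, 0.003], [0.925, -0.379, 0.001], [0.002, 0.002, -1.0]]
force: [-0.4, -0.1, 3.5]
opening: 0.379
grasp_force: 13.5
```

```bash
python3 -c "
from h import *
slices()"
```

```text
t 9.1333 tcp [0.4996 0.2422 0.0718] open 0.3784 gf 13.9 F [ 0.2 -1.3  4.3] M [-0.28 -0.09  0.  ]
0.003 42 x [ 8. 21. 28.] y [-21.  10.  17.]
0.009 16 x [15. 25. 28.] y [-23.  -2.  17.]
0.021 9 x [ 3.  7. 19.] y [ 9. 13. 20.]
0.027 45 x [ 5. 17. 26.] y [-23.  10.  22.]
0.033 43 x [ 7. 20. 24.] y [-23.   3.  23.]
0.051 8 x [ 7. 13. 21.] y [ 7. 14. 17.]
0.057 9 x [ 3. 13. 21.] y [ 5. 16. 18.]
```

>>> move_arm --increments '[{"xyz": [5,0,0],"roll": 0,"grip": 37.5},{"xyz": [5,0,0],"roll": 0,"grip": 37.5},{"xyz": [5,0,0],"roll": 0,"grip": 37.5},{"xyz": [0,0,0],"roll": 0,"grip": 37.5}]'

```text
time_s: 9.47
position: [0.5043, 0.2559, 0.0716]
tcp_rot: [[0.38, 0.925, -0.0], [0.925, -0.38, 0.0], [0.0, -0.0, -1.0]]
force: [-1.0, -0.9, 3.9]
opening: 0.375
grasp_force: 3.3
```

```bash
python3 -c "
from h import *
slices()"
```

```text
t 9.5167 tcp [0.5038 0.2554 0.0715] open 0.3767 gf 3.5 F [-0.3 -1.3  5.2] M [-0.34  0.06 -0.02]
0.003 32 x [-5.  6. 16.] y [-5. 14. 20.]
0.009 5 x [-0. 13. 14.] y [-17.  10.  14.]
0.021 23 x [-4.  6. 16.] y [ 6. 18. 22.]
0.027 45 x [-6.  7. 17.] y [ 1. 11. 23.]
0.033 15 x [-3.  8. 17.] y [-2.  6. 24.]
0.051 10 x [ 5. 13. 17.] y [12. 16. 19.]
0.057 6 x [ 3. 10. 18.] y [ 8. 16. 19.]
```

>>> move_arm --increments '[{"xyz": [2,0,0],"roll": 0,"grip": 37.5},{"xyz": [0,0,-1],"roll": 0,"grip": 38.5},{"xyz": [0,0,0],"roll": 0,"grip": 40},{"xyz": [0,0,0],"roll": 0,"grip": 50},{"xyz": [0,0,0],"roll": 0,"grip": 60}]'

```text
time_s: 9.93
position: [0.5047, 0.2568, 0.0725]
tcp_rot: [[0.38, 0.925, -0.0], [0.925, -0.38, -0.0], [-0.0, -0.0, -1.0]]
force: [0.5, -1.2, 5.0]
opening: 0.476
grasp_force: 2.2
```

>>> move_arm --increments '[{"xyz": [0,0,0],"roll": 0,"grip": 65},{"xyz": [0,0,0],"roll": 0,"grip": 65},{"xyz": [0,0,-20],"roll": 0,"grip": 65},{"xyz": [0,0,-20],"roll": 0,"grip": 65},{"xyz": [0,0,0],"roll": 0,"grip": 65}]'

```text
time_s: 10.35
position: [0.5068, 0.2578, 0.1149]
tcp_rot: [[0.38, 0.925, 0.005], [0.925, -0.38, 0.002], [0.004, 0.004, -1.0]]
force: [0.2, 0.5, 0.4]
opening: 0.645
grasp_force: 0.0
```

```bash
python3 -c "
from h import *
slices()
look('m3',(.505,.26),('scene',),zoom=6)"
```

```text
t 10.4 tcp [0.506  0.2575 0.1136] open 0.6505 gf 0.0 F [-0.9  0.  -0.3] M [-0.13  0.05 -0.03]
0.003 48 x [-9.  4. 12.] y [-14.   9.  18.]
0.009 14 x [-7. -0. 12.] y [-5.  9. 18.]
0.027 10 x [-6.  6. 11.] y [-18.  12.  19.]
0.033 49 x [-7.  4. 13.] y [-18.   8.  21.]
0.039 30 x [-9.  1. 12.] y [-5.  6. 20.]
0.057 10 x [-6.  2. 11.] y [ 8. 11. 14.]
0.063 14 x [-6.  5. 12.] y [ 9. 13. 14.]
0.069 15 x [-6.  1. 12.] y [ 9. 12. 15.]
0.075 27 x [-5.  6. 12.] y [-17.   9.  13.]
0.081 26 x [-7.  4. 11.] y [-11.   8.  11.]
```

View pics/m3.png

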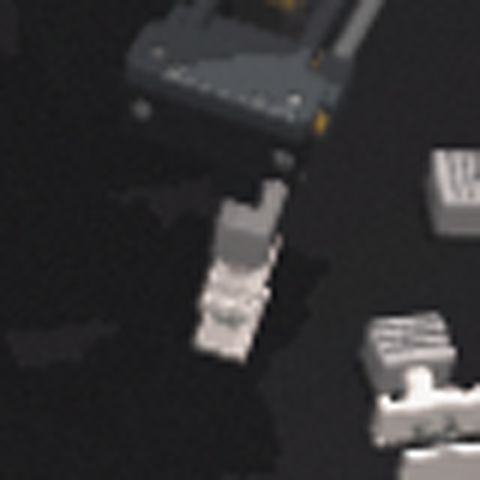

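The nut stands upright and free (grip top at 245,215, foot at 220,350). Take it from above.

>>> move_arm --increments '[{"xyz": [3,-2,20],"roll": 0,"grip": 65},{"xyz": [0,0,20],"roll": 0,"grip": 65},{"xyz": [0,0,12],"roll": 0,"grip": 60},{"xyz": [0,0,5],"roll": 0,"grip": 50},{"xyz": [0,0,0],"roll": 0,"grip": 40}]'

```text
time_s: 10.87
position: [0.5023, 0.2599, 0.0531]
tcp_rot: [[0.38, 0.925, -0.005], [0.925, -0.38, -0.001], [-0.003, -0.004, -1.0]]
force: [-0.3, 1.1, 0.3]
opening: 0.53
grasp_force: 0.0
```

>>> move_arm --increments '[{"xyz": [0,0,0],"roll": 0,"grip": 34},{"xyz": [0,0,0],"roll": 0,"grip": 34},{"xyz": [0,0,0],"roll": 0,"grip": 34},{"xyz": [0,0,0],"roll": 0,"grip": 34}]'

```text
time_s: 11.2
position: [0.5045, 0.2605, 0.0561]
tcp_rot: [[0.38, 0.925, 0.001], [0.925, -0.38, 0.0], [0.001, 0.001, -1.0]]
force: [0.9, -0.1, -2.5]
opening: 0.401
grasp_force: 29.4
```

```bash
python3 -c "
from h import *
plan(.540,-.1847,.110,8.75)
slices()"
```

```text
t 11.2 tcp [0.5045 0.2605 0.0561] yang -22.35 j6 38.38498472953409 open 0.40090226583410304 gf 29.387122760672355 F [ 0.93 -0.11 -2.47]
shift tool mm [-398.3  202.2  -54. ] roll rad -0.5428 alt 2.599
t 11.25 tcp [0.5044 0.2605 0.056 ] open 0.3947 gf 29.4 F [ 0.5  0.4 -1.1] M [-0.07  0.1   0.03]
0.003 53 x [-11.   0.  10.] y [-7. 13. 22.]
0.009 5 x [-6. 10. 12.] y [-8. 16. 19.]
0.027 12 x [-10.   2.  12.] y [ 7. 21. 25.]
0.033 43 x [-11.   0.  10.] y [ 7. 15. 25.]
0.039 12 x [-8. -2. 11.] y [ 8. 14. 25.]
```

>>> move_arm --increments '[{"xyz": [0,0,-20],"roll": 0,"grip": 34},{"xyz": [0,0,-25],"roll": 0,"grip": 34},{"xyz": [0,0,-25],"roll": 0,"grip": 34},{"xyz": [-16,8,-10],"roll": 0,"grip": 34},{"xyz": [-25,13,0],"roll": 0,"grip": 34}]'

```text
time_s: 11.67
position: [0.5102, 0.2166, 0.139]
tcp_rot: [[0.377, 0.926, 0.008], [0.926, -0.377, 0.002], [0.005, 0.007, -1.0]]
force: [0.9, -0.2, -2.6]
opening: 0.398
grasp_force: 29.4
```

>>> move_arm --increments '[{"xyz": [-33,17,0],"roll": 0,"grip": 34},{"xyz": [-33,17,0],"roll": 0,"grip": 34},{"xyz": [-33,17,0],"roll": 0,"grip": 34},{"xyz": [-33,17,0],"roll": 0,"grip": 34},{"xyz": [-33,17,0],"roll": 0,"grip": 34}]'

```text
time_s: 12.08
position: [0.5238, 0.028, 0.136]
tcp_rot: [[0.38, 0.925, 0.001], [0.925, -0.38, -0.0], [0.0, 0.001, -1.0]]
force: [0.6, 0.4, -1.8]
opening: 0.4
grasp_force: 29.4
```

>>> move_arm --increments '[{"xyz": [-33,17,0],"roll": 0,"grip": 34},{"xyz": [-33,17,0],"roll": 0,"grip": 34},{"xyz": [-33,17,0],"roll": 0,"grip": 34},{"xyz": [-33,17,0],"roll": 0,"grip": 34},{"xyz": [-25,13,0],"roll": 0,"grip": 34}]'

```text
time_s: 12.5
position: [0.5395, -0.1497, 0.1361]
tcp_rot: [[0.382, 0.924, 0.002], [0.924, -0.382, -0.001], [-0.001, 0.002, -1.0]]
force: [0.4, -0.2, -1.7]
opening: 0.397
grasp_force: 29.4
```

>>> move_arm --increments '[{"xyz": [-20,10,0],"roll": 0,"grip": 34},{"xyz": [-14,6,0],"roll": 0,"grip": 34},{"xyz": [0,0,0],"roll": -0.1,"grip": 34},{"xyz": [0,0,0],"roll": -0.1,"grip": 34},{"xyz": [0,0,0],"roll": -0.1,"grip": 34}]'

```text
time_s: 12.92
position: [0.5406, -0.1838, 0.1356]
tcp_rot: [[0.086, 0.996, -0.0], [0.996, -0.086, 0.001], [0.001, -0.001, -1.0]]
force: [-0.9, -0.2, -2.6]
opening: 0.4
grasp_force: 29.4
```

>>> move_arm --increments '[{"xyz": [0,0,0],"roll": -0.1,"grip": 34},{"xyz": [0,0,0],"roll": -0.1,"grip": 34},{"xyz": [0,0,0],"roll": -0.04,"grip": 34},{"xyz": [0,0,0],"roll": 0,"grip": 34},{"xyz": [0,0,0],"roll": 0,"grip": 34}]'

```text
time_s: 13.33
position: [0.5408, -0.1833, 0.1357]
tcp_rot: [[-0.149, 0.989, -0.0], [0.989, 0.149, 0.0], [0.0, -0.0, -1.0]]
force: [0.2, -0.8, -2.3]
opening: 0.398
grasp_force: 29.4
```

```bash
python3 -c "
from h import *
plan(.540,-.1847,.110,8.75)"
```

```text
t 13.3333 tcp [ 0.5408 -0.1833  0.1357] yang 8.55 j6 -38.4989463359773 open 0.39761341843641995 gf 29.386968962026003 F [ 0.17 -0.8  -2.3 ]
shift tool mm [-1.2 -1.  25.7] roll rad -0.0034 alt 3.138
```

```bash
python3 - <<'E'
from h import *
def fit(n,d,im):
    P=cloud(n,d,np.ones(d.shape,bool)); c=np.array([.540,-.1847])
    th=np.radians(8.75); e=np.array([np.cos(th),np.sin(th)]); f=np.array([-e[1],e[0]])
    X=P[:,:2]-c; s=X@e; t=X@f; z=P[:,2]
    print(n)
    for lo in (-.11,-.07,-.03,.01,.05,.08):
        w=(s>lo)&(s<lo+.03); k=w&(z>.034)&(z<.043)&(abs(t)<.04); fl=w&(abs(t)<.03)&(z<.02)
        T=np.sort(t[k]*1000)
        if len(T)<20: print(lo,"few"); continue
        g=np.diff(T); i=np.argmax(g); 
        print(lo,"outer",T[[1,-2]].round(1),"gap",T[i:i+2].round(1),"mid",(T[i]+T[i+1])/2,"floor t",np.percentile(t[fl]*1000,[5,95]).round(1) if fl.any() else None)
    return P,s,t,z
z0=np.load("top0.npz"); fit("top",z0["d"],z0["im"])
z1=np.load("scene0.npz"); fit("scene",z1["d"],z1["im"])
im,d=bot.capture("scene"); np.savez("r1.npz",im=im,d=d)
P=cloud("scene",d,im.min(2)>95)
s=bot.read_state(); p=np.array(s["position"]);R=np.array(s["tcp_rot"]); Q=(P-p)@R
m=(abs(Q[:,0])<.04)&(abs(Q[:,1])<.04)&(P[:,2]>.06)&(P[:,2]<.15)
for lo in np.arange(.07,.14,.006):
    k=m&(P[:,2]>=lo)&(P[:,2]<lo+.006)
    if k.sum()>3: print(round(lo,3),k.sum(),"toolx",(1000*np.percentile(Q[k,0],[3,97])).round(1),"y",(1000*np.percentile(Q[k,1],[3,97])).round(1))
E
```

```text
top
-0.11 outer [-29.9  30.9] gap [-13.6  14.4] mid 0.4263538095221797 floor t [-20.1   5.7]
-0.07 outer [-29.3  31.5] gap [-13.6  15.1] mid 0.7709179076608788 floor t [-20.3   5.4]
-0.03 outer [-31.6  31.3] gap [-15.6  15.3] mid -0.1662384728590265 floor t [-21.4   5.3]
0.01 outer [-31.2  31.7] gap [-14.8  15.5] mid 0.32173087276281187 floor t [-21.4   5.1]
0.05 outer [-31.8  31.8] gap [-15.2  15.1] mid -0.06110441439476322 floor t [-20.8   6.1]
0.08 outer [-32.   31.7] gap [-15.1  15.4] mid 0.10247653679609758 floor t [-21.1   5.5]
scene
-0.11 outer [-28.  34.] gap [-12.5  17.5] mid 2.476746141296873 floor t [-16.5  11.2]
-0.07 outer [-28.   33.3] gap [-12.3  18.8] mid 3.2423726210030015 floor t [-17.2   9.9]
-0.03 outer [-28.3  32.4] gap [-13.   17.9] mid 2.459693145039113 floor t [-15.9   9.5]
0.01 outer [-29.   33.1] gap [-12.5  17.5] mid 2.493747552214179 floor t [-16.6  10.6]
0.05 outer [-28.9  32.4] gap [-12.9  17.2] mid 2.1266400180389313 floor t [-16.2   9.7]
0.08 outer [-29.   33.4] gap [-12.8  17.4] mid 2.274552112485109 floor t [-26.2  25.2]
0.076 28 toolx [-12.   11.3] y [-14.4  21.4]
0.082 41 toolx [-10.4   9.3] y [-6.8 23.2]
0.106 35 toolx [-12.2   9.6] y [ 8.3 25.3]
0.112 39 toolx [-12.1  10.5] y [-2.5 26.5]
```

Nut versus rail in the same camera says shift about +1.7 mm across; lower to just above the rail and recheck.

>>> move_arm --increments '[{"xyz": [1.7,0,15],"roll": 0,"grip": 34},{"xyz": [0,0,15],"roll": 0,"grip": 34},{"xyz": [0,0,6],"roll": 0,"grip": 34},{"xyz": [0,0,0],"roll": 0,"grip": 34},{"xyz": [0,0,0],"roll": 0,"grip": 34}]'

```text
time_s: 13.8
position: [0.5407, -0.1821, 0.0994]
tcp_rot: [[-0.149, 0.989, -0.001], [0.989, 0.149, 0.0], [0.0, -0.0, -1.0]]
force: [0.0, 0.7, -2.2]
opening: 0.396
grasp_force: 29.4
```

```bash
cat >> h.py <<'E'
def relrail(zs):
    "lateral (rail frame) of nut slices and of rail lips, same scene picture"
    im,d=bot.capture("scene"); P=cloud("scene",d,im.min(2)>95); c=np.array([.540,-.1847]); th=np.radians(8.6)
    e=np.array([np.cos(th),np.sin(th)]); f=np.array([-e[1],e[0]]); X=(P[:,:2]-c)*1000; s=X@e;t=X@f;z=P[:,2]
    st=bot.read_state(); p=(np.array(st["position"][:2])-c)*1000; R=np.array(st["tcp_rot"])
    print("t",st["time_s"],"tcp s,t",(p@e).round(1),(p@f).round(1),"z",round(st["position"][2],4),"yang",round(np.degrees(np.arctan2(R[1,1],R[0,1])),2),"open",round(st["opening"],3),"gf",round(st["grasp_force"],1),"F",np.round(st["force"],1),"M",np.round(st["moment"],2))
    for a,b in zs:
        k=(z>a)&(z<b)&(abs(t-p@f)<32)&(abs(s-p@e)<35)
        if k.sum()>5: print(a,k.sum(),"t",np.percentile(t[k],[3,97]).round(1),"s",np.percentile(s[k],[3,97]).round(1))
    for a,b in ((-110,-50),(50,110)):
        T=np.sort(t[(s>a)&(s<b)&(z>.034)&(z<.043)&(abs(t)<40)])
        if len(T)>20: g=np.argmax(np.diff(T)); print("rail outer",T[[1,-2]].round(1),"gap",T[g:g+2].round(1))
E
python3 -c "
from h import *
relrail([(.044,.05),(.067,.073),(.073,.08)])"
```

```text
t 13.85 tcp s,t 1.5 2.1 z 0.0999 yang 8.58 open 0.398 gf 29.4 F [-0.6  0.2 -1.5] M [-0.    0.02  0.03]
0.044 60 t [-10.3  13.2] s [-13.5  23.7]
0.067 17 t [-8.9 13.9] s [10.6 24.7]
0.073 45 t [-9.1 12. ] s [ 3.7 25.8]
rail outer [18.2 32.9] gap [31.2 32.2]
rail outer [-28.7  33.3] gap [-12.9  17.2]
```

>>> move_arm --increments '[{"xyz": [0.6,0,4],"roll": 0,"grip": 34},{"xyz": [0,0,4],"roll": 0,"grip": 34},{"xyz": [0,0,3],"roll": 0,"grip": 34},{"xyz": [0,0,0],"roll": 0,"grip": 34}]'

```text
time_s: 14.18
position: [0.5414, -0.1818, 0.0889]
tcp_rot: [[-0.149, 0.989, 0.002], [0.989, 0.149, -0.001], [-0.001, 0.002, -1.0]]
force: [0.3, 1.7, 3.2]
opening: 0.399
grasp_force: 29.4
```

>>> move_arm --increments '[{"xyz": [0,0,4],"roll": 0,"grip": 34},{"xyz": [0,0,4],"roll": 0,"grip": 34},{"xyz": [0,0,4],"roll": 0,"grip": 34},{"xyz": [0,0,0],"roll": 0,"grip": 34}]'

```text
time_s: 14.52
position: [0.5405, -0.1815, 0.076]
tcp_rot: [[-0.15, 0.989, -0.001], [0.989, 0.15, 0.0], [0.0, -0.0, -1.0]]
force: [-0.3, -0.2, -1.7]
opening: 0.393
grasp_force: 29.6
```

>>> move_arm --increments '[{"xyz": [0.3,0,3],"roll": 0,"grip": 34},{"xyz": [0,0,3],"roll": 0,"grip": 34},{"xyz": [0,0,3],"roll": 0,"grip": 34},{"xyz": [0,0,3],"roll": 0,"grip": 34},{"xyz": [0,0,0],"roll": 0,"grip": 34}]'

```text
time_s: 14.93
position: [0.5399, -0.1811, 0.0635]
tcp_rot: [[-0.149, 0.989, -0.002], [0.989, 0.149, 0.001], [0.001, -0.002, -1.0]]
force: [0.0, 0.2, -2.3]
opening: 0.387
grasp_force: 29.6
```

```bash
python3 -c "
from h import *
relrail([(.04,.046),(.046,.052),(.052,.058),(.058,.064)])"
```

```text
t 14.9833 tcp s,t 0.7 3.5 z 0.0639 yang 8.59 open 0.39 gf 29.6 F [-0.5 -0.2 -1.5] M [-0.07  0.05 -0.05]
0.04 57 t [-23.   29.7] s [-10.3  31.2]
rail outer [-27.   33.1] gap [-23.9  22.8]
rail outer [-29.   33.5] gap [-12.6  17.4]
```

>>> move_arm --increments '[{"xyz": [0,0,4],"roll": 0,"grip": 34},{"xyz": [0,0,4],"roll": 0,"grip": 34},{"xyz": [0,0,4],"roll": 0,"grip": 34},{"xyz": [0,0,3],"roll": 0,"grip": 34},{"xyz": [0,0,0],"roll": 0,"grip": 34}]'

```text
time_s: 15.4
position: [0.5409, -0.1817, 0.0496]
tcp_rot: [[-0.149, 0.989, 0.001], [0.989, 0.149, -0.001], [-0.001, 0.001, -1.0]]
force: [-0.9, -0.9, 5.6]
opening: 0.39
grasp_force: 29.6
```

>>> move_arm --increments '[{"xyz": [0,0,1],"roll": 0,"grip": 34},{"xyz": [0,0,0],"roll": 0,"grip": 34}]'

```text
time_s: 15.57
position: [0.541, -0.1817, 0.049]
tcp_rot: [[-0.15, 0.989, 0.001], [0.989, 0.15, -0.001], [-0.001, 0.001, -1.0]]
force: [-1.3, -0.1, 4.9]
opening: 0.393
grasp_force: 29.6
```

```bash
python3 -c "
from h import *
relrail([(.04,.046),(.046,.052),(.052,.058),(.058,.07)])"
```

```text
t 15.6167 tcp s,t 1.4 2.8 z 0.0491 yang 8.6 open 0.393 gf 29.6 F [-1.9 -0.9  5.6] M [-0.22  0.17 -0.05]
0.04 11 t [-26.4  32.3] s [-0.2 34.2]
rail outer [-26.   33.2] gap [-22.8  23. ]
rail outer [-28.5  33.4] gap [-12.6  17.1]
```

>>> move_arm --increments '[{"xyz": [0,0,2],"roll": 0,"grip": 34},{"xyz": [0,0,1],"roll": 0,"grip": 34},{"xyz": [0,0,0],"roll": 0,"grip": 34}]'

```text
time_s: 15.87
position: [0.5409, -0.1818, 0.0462]
tcp_rot: [[-0.15, 0.989, 0.001], [0.989, 0.15, -0.001], [-0.001, 0.001, -1.0]]
force: [-1.0, -1.0, 7.6]
opening: 0.388
grasp_force: 29.6
```

>>> move_arm --increments '[{"xyz": [0,0,0],"roll": 0.06,"grip": 34},{"xyz": [0,0,0],"roll": 0.08,"grip": 34},{"xyz": [0,0,0],"roll": 0.08,"grip": 34},{"xyz": [0,0,0],"roll": 0.08,"grip": 34}]'

```text
time_s: 16.2
position: [0.5417, -0.1816, 0.0465]
tcp_rot: [[0.153, 0.988, 0.002], [0.988, -0.153, -0.001], [-0.001, 0.003, -1.0]]
force: [-0.5, 0.4, 7.0]
opening: 0.391
grasp_force: 29.6
```

```bash
python3 -c "
from h import *
relrail([])"
```

```text
t 16.25 tcp s,t 2.1 2.8 z 0.0465 yang -9.01 open 0.395 gf 29.6 F [0.1 0.7 6. ] M [ 0.07  0.02 -0.05]
rail outer [-26.2  32.8] gap [-14.   18.3]
rail outer [-29.1  33.3] gap [-12.7  17.1]
```

>>> move_arm --increments '[{"xyz": [0,0,0],"roll": 0.1,"grip": 34},{"xyz": [0,0,0],"roll": 0.1,"grip": 34},{"xyz": [0,0,0],"roll": 0.1,"grip": 34},{"xyz": [0,0,0],"roll": 0.1,"grip": 34}]'

```text
time_s: 16.58
position: [0.542, -0.1819, 0.0466]
tcp_rot: [[0.527, 0.85, 0.003], [0.85, -0.527, -0.001], [0.0, 0.003, -1.0]]
force: [0.5, -0.4, 6.6]
opening: 0.394
grasp_force: 29.6
```

>>> move_arm --increments '[{"xyz": [0,0,0],"roll": 0.1,"grip": 34},{"xyz": [0,0,0],"roll": 0.1,"grip": 34},{"xyz": [0,0,0],"roll": 0.1,"grip": 34},{"xyz": [0,0,0],"roll": 0.1,"grip": 34}]'

```text
time_s: 16.92
position: [0.5422, -0.182, 0.0467]
tcp_rot: [[0.816, 0.578, 0.004], [0.578, -0.816, -0.002], [0.002, 0.003, -1.0]]
force: [0.1, 0.1, 6.7]
opening: 0.391
grasp_force: 29.6
```

```bash
python3 -c "
from h import *
relrail([])"
```

```text
t 16.9667 tcp s,t 2.6 2.3 z 0.0467 yang -54.94 open 0.392 gf 29.6 F [ 0.2 -0.2  7. ] M [-0.06  0.09 -0.07]
rail outer [-28.7  33.6] gap [-12.4  17.4]
```

>>> move_arm --increments '[{"xyz": [0,0,0],"roll": 0.1,"grip": 34},{"xyz": [0,0,0],"roll": 0.1,"grip": 34},{"xyz": [0,0,0],"roll": 0.1,"grip": 34},{"xyz": [0,0,0],"roll": 0.1,"grip": 34},{"xyz": [0,0,0],"roll": 0.06,"grip": 34}]'

```text
time_s: 17.38
position: [0.5422, -0.1822, 0.0467]
tcp_rot: [[0.988, 0.156, 0.004], [0.156, -0.988, -0.002], [0.003, 0.003, -1.0]]
force: [1.5, -0.0, 6.2]
opening: 0.392
grasp_force: 29.6
```

>>> move_arm --increments '[{"xyz": [0,0,0],"roll": 0,"grip": 34},{"xyz": [0,0,0],"roll": 0,"grip": 34}]'

```text
time_s: 17.55
position: [0.5422, -0.1822, 0.0467]
tcp_rot: [[0.987, 0.16, 0.004], [0.16, -0.987, -0.002], [0.003, 0.003, -1.0]]
force: [1.0, -0.2, 6.2]
opening: 0.391
grasp_force: 29.6
```

```bash
python3 -c "
from h import *
relrail([(.05,.06),(.06,.07)])
plan(.5,-.2,.1,-81.4)"
```

```text
t 17.6 tcp s,t 2.6 2.1 z 0.0467 yang -80.8 open 0.388 gf 29.6 F [-0.2 -0.2  6.6] M [-0.25  0.06 -0.05]
0.06 76 t [-11.   17.8] s [-9.5 12.9]
rail outer [-27.7 -12.7] gap [-27.7 -25.4]
rail outer [-28.6  33.5] gap [-12.1  17. ]
t 17.6 tcp [ 0.5422 -0.1822  0.0467] yang -80.8 j6 51.02697609730445 open 0.38807214824516956 gf 29.58036794644954 F [-0.25 -0.18  6.59]
shift tool mm [-44.4  11.  -53.4] roll rad 0.0105 alt -3.131
```

>>> move_arm --increments '[{"xyz": [0,0,-1],"roll": 0.01,"grip": 34},{"xyz": [0,0,-2],"roll": 0,"grip": 34},{"xyz": [0,0,-2],"roll": 0,"grip": 34},{"xyz": [0,0,-1.5],"roll": 0,"grip": 34},{"xyz": [0,0,0],"roll": 0,"grip": 34}]'

```text
time_s: 18.02
position: [0.5421, -0.1822, 0.0531]
tcp_rot: [[0.989, 0.15, 0.004], [0.15, -0.989, -0.002], [0.003, 0.003, -1.0]]
force: [1.2, -1.2, 4.5]
opening: 0.389
grasp_force: 29.6
```

```bash
python3 -c "
from h import *
relrail([(.05,.06),(.06,.07),(.07,.08)])"
```

```text
t 18.0667 tcp s,t 2.4 2.1 z 0.0528 yang -81.36 open 0.392 gf 29.6 F [ 1.1 -1.3  4.5] M [-0.35 -0.16  0.05]
0.05 12 t [-20.4  28.9] s [-6. 14.]
0.07 90 t [-12.2  18.2] s [-9.7 13.4]
rail outer [-28.1 -13.2] gap [-28.  -25.6]
rail outer [-28.6  33.6] gap [-12.6  17.4]
```

>>> move_arm --increments '[{"xyz": [0,0,-1],"roll": 0,"grip": 34},{"xyz": [0,0,-0.5],"roll": 0,"grip": 34},{"xyz": [0,0,0],"roll": 0,"grip": 34}]'

```text
time_s: 18.32
position: [0.5416, -0.1819, 0.0539]
tcp_rot: [[0.989, 0.15, 0.002], [0.15, -0.989, -0.001], [0.002, 0.001, -1.0]]
force: [2.3, -2.1, 4.7]
opening: 0.39
grasp_force: 29.6
```

>>> move_arm --increments '[{"xyz": [0,0,-1],"roll": 0,"grip": 34},{"xyz": [0,0,0],"roll": 0,"grip": 34},{"xyz": [0,0,0],"roll": 0,"grip": 34}]'

```text
time_s: 18.57
position: [0.5409, -0.1816, 0.0542]
tcp_rot: [[0.989, 0.15, 0.0], [0.15, -0.989, -0.0], [0.0, 0.0, -1.0]]
force: [3.9, -2.5, -1.9]
opening: 0.387
grasp_force: 29.7
```

Caught at the expected height (TCP 54.2 mm means plate underside about 24 mm). Release and inspect.

>>> move_arm --increments '[{"xyz": [0,0,0],"roll": 0,"grip": 40},{"xyz": [0,0,0],"roll": 0,"grip": 50},{"xyz": [0,0,0],"roll": 0,"grip": 65},{"xyz": [0,0,0],"roll": 0,"grip": 70},{"xyz": [0,0,0],"roll": 0,"grip": 70}]'

```text
time_s: 18.98
position: [0.5392, -0.1804, 0.0541]
tcp_rot: [[0.989, 0.15, -0.003], [0.15, -0.989, 0.002], [-0.003, -0.002, -1.0]]
force: [0.7, -0.5, 0.2]
opening: 0.617
grasp_force: 0.0
```

>>> move_arm --increments '[{"xyz": [0,0,-20],"roll": 0,"grip": 70},{"xyz": [0,0,-30],"roll": 0,"grip": 70},{"xyz": [0,0,-35],"roll": 0,"grip": 70},{"xyz": [0,0,-35],"roll": 0,"grip": 70},{"xyz": [0,0,-35],"roll": 0,"grip": 70}]'

```text
time_s: 19.4
position: [0.5394, -0.1805, 0.2106]
tcp_rot: [[0.989, 0.15, -0.003], [0.15, -0.989, 0.002], [-0.002, -0.002, -1.0]]
force: [1.2, -0.4, 0.6]
opening: 0.702
grasp_force: 0.0
```

>>> move_arm --increments '[{"xyz": [-30,20,0],"roll": 0,"grip": 70},{"xyz": [-30,20,0],"roll": 0,"grip": 70},{"xyz": [-30,20,0],"roll": 0,"grip": 70},{"xyz": [0,0,0],"roll": 0,"grip": 70}]'

```text
time_s: 19.73
position: [0.4562, -0.2566, 0.2095]
tcp_rot: [[0.989, 0.146, -0.004], [0.146, -0.989, -0.0], [-0.004, -0.0, -1.0]]
force: [-0.4, 0.6, 0.1]
opening: 0.701
grasp_force: 0.0
```

```bash
python3 - <<'E'
from h import *
look('fin',(.54,-.184),('scene','top'),h=.06)
c=np.array([.540,-.1847]); th=np.radians(8.6); e=np.array([np.cos(th),np.sin(th)]); f=np.array([-e[1],e[0]])
for n in ("scene","top"):
    D=np.load(f"fin_{n}.npz"); P=cloud(n,D["d"],D["im"].min(2)>80); X=(P[:,:2]-c)*1000; s=X@e;t=X@f;z=P[:,2]
    k=(z>.068)&(z<.09)&(abs(t)<30)&(abs(s)<40)
    if k.sum()>15: print(n,k.sum(),"z",np.median(z[k]).round(4),"s",np.percentile(s[k],[3,97]).round(1),"t",np.percentile(t[k],[3,97]).round(1),"rect ang",cv2.minAreaRect(np.c_[s,t][k].astype(np.float32)))
E
```

```text
scene 112 z 0.0747 s [-11.5  13.4] t [-11.9  20.9] rect ang ((0.5941228866577148, 4.03182315826416), (34.46632385253906, 28.101837158203125), 89.42219543457031)
top 178 z 0.0757 s [-12.9   9.9] t [-14.2  18.1] rect ang ((-1.0964927673339844, 1.112405776977539), (24.63848304748535, 35.48960494995117), 1.7203584909439087)
```

View pics/fin.png

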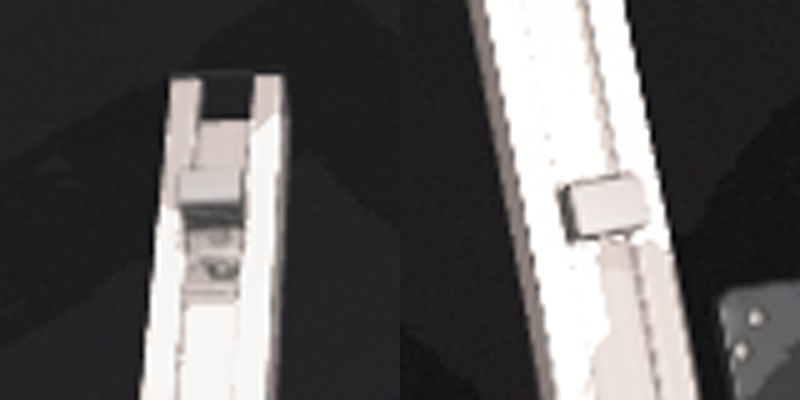

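The final picture shows the grip square across the rail at mid-length: scene crop (210,190), top crop (605,207). Its top is at 75.5 mm, where 76 is expected.

```bash
python3 -c "
from rig import bot
print(bot.hand_in())"
```

```text
the job is handed in; nothing more can be done
None
```

The nut was stood up, re-gripped and locked in the rail near its middle, square across both lips, and I've handed the job in; it slipped from the gripper once while being stood up, landing flat on the bench, before the second try worked.

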